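# Stroke the row of flip-top lids shut

## Robot

A 6-joint arm with a two-finger parallel gripper is mounted at the origin on the work surface. World frame = base frame: x ahead of the robot, y to its left, z up, the work surface at z = 0. Lengths are in m, angles in rad, forces in N, time in s.
With the tool pointing down it reaches from about 0.3 to 0.875 m from the base axis. Payload 6.4 kg.
Tool frame: the origin (TCP) lies on the centre line of the jaws, within the pads' length; the fingertips stand 11 mm ahead of it and the grasp point (between the pads) lies 8 mm behind it; z points along the fingers, y is the line along which they close (so a half turn about z gives the same grasp; the last joint's range is limited). The gripper opens to 88 mm and grips with 3 to 60 N. Pads are 18 mm wide; open, the fingers measure 123 mm over their backs; the gripper's body (75 mm by 187 mm) begins 45 mm behind the grasp point.
Start: joints at [1.081, 0.181, 1.607, -0, 1.354, -0.206], TCP at [0.161, 0.552, 0.25] pointing down, gripper open.
Joint ranges: [-2.99, 2.99], [-0.89, 2.07], [0.3, 2.58], [-1.14, 4.28], [0, 2.63], [-3.12, 3.12]. Speed limits (rad/s): [2.57, 2.57, 3.01, 3.14, 3.14, 3.14].

## Interface

Orientations are given as a unit quaternion [x, y, z, w].
In Python, from cell import robot, vision, close_job gives the robot as it stands.
- The arm moves only by the tool jog_arm, never from a script. Its argument "series" is a list of rows, each a list of 5 numbers: the opening, from -1 (shut) to 1 (fully open), so that 0 is half open, then the shift along the tool's x, y, z in cm, then the turn about the tool's z in degrees. In form: [[claw, x, y, z, roll], ...]. A call has 1 to 20 rows; each row is the pose to reach, as a shift and turn from the pose commanded when the call began, along the tool's axes at that moment; what a row does not reach only later rows make up. A row lasts 1/8 s, in which the tool goes at most 62.5 mm and 10.7 degrees, less where a joint would pass 70% of its speed; a pose out of reach is approached as far as the arm can. A call with a gripper value outside its range is refused whole. The fingers move at their own pace and stop on an object; the grip force is fixed at half the most. Time passes only in rows, so rows that repeat a pose let the fingers close. It gives the time, the measured TCP pose, the force, the opening and the grip force at its end, in the units of the state.
- robot.get_obs(): the state, without advancing time (a new reading comes with each control period).
- vision.get_image(name): name is "scene" or "top" or "wrist"; returns a dict with "frame" (400x640x3 uint8, red, green, blue), "K" (3x3 intrinsics, pixels), "rvec" (rotation vector, rad) and "tvec" (3), from world to camera coordinates, as OpenCV has them. Camera axes: x right, y down, z forward; pixel columns grow to the right and rows downward; lengths in m; the calibration is good to about 2 mm. A picture is of the moment at which its call begins. There is no depth.
- close_job(): hands the job in; it is judged then, once.
The state is a dict: "time_s": time; "joint_positions": joint angles; "joint_velocities": joint speeds; "joint_efforts": joint torques, N m; "tool_pos": TCP position; "tcp_rot": TCP orientation; "force": force on the tool from outside, world axes, zero at the start; "ft_torque": the same for the moment, N m; "gripper_width": opening from 0.0 (shut) to 1.0 (fully open); "grip_force": force on a finger pad.
Only numpy, scipy, OpenCV 4.12 (cv2) and the standard library are available. Lean on these libraries where they do the work, as an engineer would, in place of code of your own. Each camera call takes 0.05 s, during which the arm holds its last target. There are 200 camera calls.

## Task

The five lids of the findings organiser have been left standing open. Starting at the hinge of box one, run your fingertips lightly along the row over the lids to the far end, so that they fold shut one after the other from box one to box five and all end fully shut, then come clear. Do not press hard, lift or shove the organiser, and leave everything else on the bench where it is.

Things in the scene. Friction and masses are not known exactly. Their poses are not given: they have to be found in the camera images.
- organiser: loose one-piece strip of five open plastic boxes, off-white, 54 mm wide (x), 260 mm long (y), 34 mm high without lids, about 1.6 kg, free on the bench: a hard drag slides it. Origin at the centre of its underside, z up. Box one is at its +y end, box five at -y, pitch 52 mm. Each lid is hinged on the top of its box's +y wall. Shut, the lid tops lie level at z = 38 mm
- row_start (a point): point on the organiser at the hinge of box one, mid-width, level with the shut lids' tops (organiser x 0, y +127, z 38 mm). An open lid rises from its hinge and leans towards -y, away from this end; a push on its outer face towards -y and down folds it shut
- row_end (a point): point on the organiser at the free edge of box five's shut lid, mid-width, level with the shut lids' tops (organiser x 0, y -129, z 38 mm)
- lid1 (a joint): opening angle of the lid of box one: 0 = shut flat, grows as it opens, at most 1.7 rad; hinge line along organiser x at y = +127 mm, z 34 mm. A stiff plastic plate 52 mm wide, 48 mm from hinge to free edge, 4 mm thick, 12 g; starts at 0.85 to 1.25 rad. Hinge friction holds it where it is left above about 0.65 rad; well below that it sinks shut by its own weight in about a second
- lid2 (a joint): opening angle of the lid of box two: 0 = shut flat, grows as it opens, at most 1.7 rad; hinge line along organiser x at y = +75 mm, z 34 mm. Lid as on box one
- lid3 (a joint): opening angle of the lid of box three: 0 = shut flat, grows as it opens, at most 1.7 rad; hinge line along organiser x at y = +23 mm, z 34 mm. Lid as on box one
- lid4 (a joint): opening angle of the lid of box four: 0 = shut flat, grows as it opens, at most 1.7 rad; hinge line along organiser x at y = -29 mm, z 34 mm. Lid as on box one
- lid5 (a joint): opening angle of the lid of box five: 0 = shut flat, grows as it opens, at most 1.7 rad; hinge line along organiser x at y = -81 mm, z 34 mm. Lid as on box one
- jar: closed glass jar with a steel cap, 44 mm across, 55 mm high, origin under its centre; stands close beside the row on the organiser's +x side; leave alone
- doming_block: steel cube 50 mm on a side with round hollows, 0.9 kg, origin under its centre; stands close beside the row on the organiser's +x side; leave alone
- bangle: brass bangle lying flat, 66 mm across outside, 12 mm high, origin under its centre; lies close beside the row on the organiser's -x side; leave alone
- tweezers: steel tweezers lying flat, 130 mm long along its x, 6 mm high, origin midway; leave alone
- wood_tray: open wooden tray 130 x 110 mm, 60 mm high, origin under its centre; leave alone
- punch: steel punch standing upright, 22 mm across, 91 mm high, origin under its centre; leave alone
- wax_pot: white open pot, 72 mm across the rim, 50 mm high, origin under its centre; leave alone

How it is judged:
By the outcome, as a careful person would: the job done as asked, in the order asked, and still so for the second after the job is handed in, with the robot touching nothing.
It also fails if it takes over 43 s, if anything falls off the work surface, if the arm or the gripper's body presses on something with over 40 N, if the wrist force passes 120 N, or if a joint passes its speed limit or range.

## Working session

There is one attempt and no reset: what is moved stays moved. The work goes in short steps, Python scripts to look and compute and a tool call to move; the robot and the scene stay as the last step left them, time stands still between calls to the robot, and variables do not carry over. Pictures are saved under pics/ and viewed, at most 10 in all, crops included, and the job is handed in when it is done.

Besides the shell and the picture viewer there is one more tool, called after ">>>" as name([rows], argument=value, ...), one row to a line, values as JSON. jog_arm: Moves the arm, as the interface text tells. Its arguments: {"type":"object","properties":{"series":{"type":"array"}},"required":["series"]}

```bash
mkdir -p pics
cat > h.py <<'E'
import numpy as np, cv2
from cell import robot, vision, close_job
def grab(n,f):
    d=vision.get_image(n); cv2.imwrite(f'pics/{f}.png',d['frame'][:,:,::-1]); np.savez(f'pics/{f}.npz',**d); return d
def ray(d,uv,z):
    K=np.array(d['K']);R=cv2.Rodrigues(np.array(d['rvec'],float))[0];t=np.array(d['tvec'],float).ravel()
    uv=np.atleast_2d(uv).astype(float); p=np.c_[uv,np.ones(len(uv))]@np.linalg.inv(K).T@R
    c=-R.T@t; return c+p*((z-c[2])/p[:,2])[:,None]
E
python3 - <<'E'
from h import *
grab('top','top1');grab('scene','sc1')
o=robot.get_obs();print(o)
E
```

```text
{'time_s': 0.1, 'joint_positions': array([ 1.08069200e+00,  1.81476051e-01,  1.60789926e+00,  4.29999917e-06,
        1.35379007e+00, -2.06236706e-01]), 'joint_velocities': array([ 1.28819170e-03, -5.33312637e-05, -1.17159880e-03, -3.33878699e-04,
       -1.52083526e-03, -1.15054462e-03]), 'joint_efforts': array([-3.85498447e-05, -4.34819984e+01, -3.42697263e+01,  7.04340893e-02,
        3.40342394e-02, -2.43340043e-05]), 'tool_pos': array([0.16076595, 0.55158818, 0.24889921]), 'tcp_rot': array([ 1.41458157e-01,  9.89943923e-01, -7.38462860e-04, -2.70263189e-04]), 'force': array([-0.37278281, -0.9612427 , -1.09903527]), 'ft_torque': array([ 0.01948641,  0.01942339, -0.0055455 ]), 'grip_force': 0.0, 'gripper_width': 1.004047764185013}
```

View pics/top1.png

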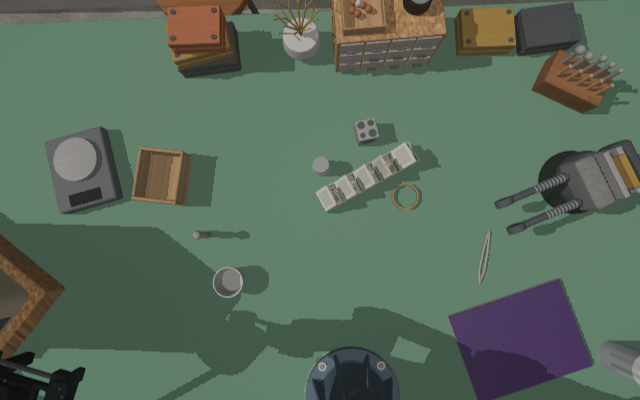

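View pics/sc1.png

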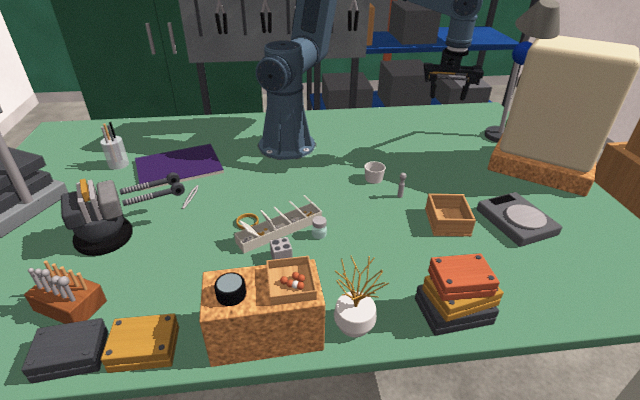

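Run:
```python
from h import *
d=np.load('pics/top1.npz');f=d['frame'];hsv=cv2.cvtColor(f,cv2.COLOR_RGB2HSV)
m=((hsv[...,1]<60)&(hsv[...,2]>90)).astype(np.uint8); m[:,:314]=0;m[:,422:]=0;m[:138]=0;m[215:]=0; m[:182,:333]=0
m=cv2.morphologyEx(m,cv2.MORPH_CLOSE,np.ones((5,5)))
n,l,s,c=cv2.connectedComponentsWithStats(m);i=1+s[1:,4].argmax();print(s[i])
cs,_=cv2.findContours((l==i).astype(np.uint8),0,2);r=cv2.minAreaRect(cs[0]);b=cv2.boxPoints(r);print(r,b)
for z in(0,.034):print(ray(d,b,z).round(3))
print('jar cap',ray(d,[321,164],.055),'block',ray(d,[367,129],.05),'bangle',ray(d,[406,197],.006))
cr=cv2.resize(f[130:225,300:430,::-1],None,fx=5,fy=5,interpolation=2);cv2.imwrite('pics/c1.png',cr)
```

```text
[ 314  138  108   77 7439]
((367.5, 176.0), (76.0, 107.0), 90.0) [[314. 138.]
 [421. 138.]
 [421. 214.]
 [314. 214.]]
[[ 0.629  0.074  0.   ]
 [ 0.62  -0.198  0.   ]
 [ 0.428 -0.188  0.   ]
 [ 0.435  0.079  0.   ]]
[[ 0.62   0.073  0.034]
 [ 0.612 -0.188  0.034]
 [ 0.426 -0.179  0.034]
 [ 0.433  0.077  0.034]]
jar cap [[0.5512577  0.05702831 0.055     ]] block [[ 0.63406293 -0.05611548  0.05      ]] bangle [[ 0.47062983 -0.15144257  0.006     ]]
```

View pics/c1.png

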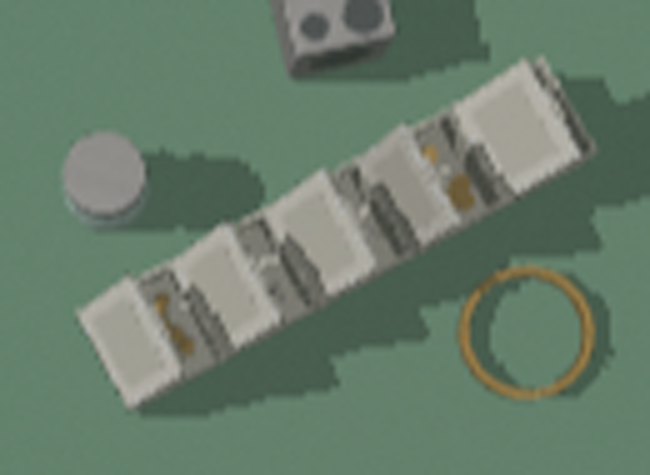

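Run:
```python
from h import *
d=np.load('pics/top1.npz')
p=ray(d,[[316,192.6],[326.4,211.6],[418.6,160],[409.6,142]],.034)[:,:2];print(p.round(4))
a=(p[0]+p[1])/2;b=(p[2]+p[3])/2;v=a-b;print('start',a,'end',b,np.linalg.norm(v),'widths',np.linalg.norm(p[0]-p[1]),np.linalg.norm(p[2]-p[3]))
e1=p[1]-p[2];e=v/np.linalg.norm(v);print('dir',e,np.degrees(np.arctan2(e[1],e[0])),np.linalg.norm(e1),np.degrees(np.arctan2(e1[1],e1[0])))
from scipy.spatial.transform import Rotation as R
print(R.from_quat(robot.get_obs()['tcp_rot']).as_matrix().round(3))
```

```text
[[ 0.4852  0.0713]
 [ 0.4384  0.0474]
 [ 0.5575 -0.1799]
 [ 0.6026 -0.1604]]
start [0.46180785 0.05934381] end [ 0.58007658 -0.17013411] 0.25816197793303003 widths 0.05260312946846498 0.049190619299667004
dir [-0.45811831  0.88889123] 117.26575200829583 0.25662846507214354 117.65891719243298
[[-0.96   0.28  -0.001]
 [ 0.28   0.96  -0.001]
 [ 0.    -0.002 -1.   ]]
```

>>> jog_arm([
  [0.5,-2,-2,0,4],
  [0,-6,-5.5,0,10],
  [-0.5,-11,-10,0,18],
  [-1,-16,-14.5,0,25],
  [-1,-21,-19,0,32],
  [-1,-26,-23.5,0,39],
  [-1,-31,-28,0,46.3],
  [-1,-35,-32,0,46.3],
  [-1,-39,-35.5,0,46.3],
  [-1,-41.2,-37.4,0,46.3],
  [-1,-41.2,-37.4,0,46.3],
  [-1,-41.2,-37.4,0,46.3],
  [-1,-41.2,-37.4,0,46.3],
])

```text
time_s: 1.72
tool_pos: [0.4511, 0.0787, 0.2496]
tcp_rot: [0.519, 0.855, 0.0, -0.0]
force: [0.0, -0.1, -0.0]
gripper_width: 0.007
grip_force: 0.0
```

Run:
```python
from h import *
from scipy.spatial.transform import Rotation as R
grab('wrist','w1')
o=robot.get_obs();print(o['time_s'],o['tool_pos'],o['gripper_width'],o['force']);print(R.from_quat(o['tcp_rot']).as_matrix().round(4))
```

```text
1.775 [0.45121413 0.07866941 0.24966152] 0.0050040274013972395 [-0.98123296  0.39621405  0.58151838]
[[-4.624e-01  8.867e-01 -2.000e-04]
 [ 8.867e-01  4.624e-01  2.000e-04]
 [ 2.000e-04 -1.000e-04 -1.000e+00]]
```

View pics/w1.png

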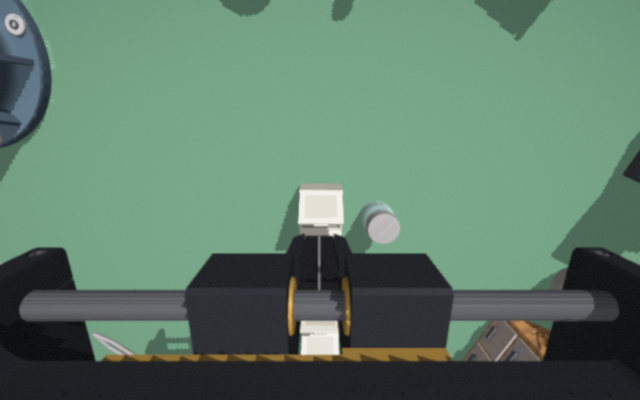

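Run:
```python
from h import *
d=np.load('pics/w1.npz')
p=ray(d,[[299.5,190.5],[342.5,190]],.034);print(p.round(4),p.mean(0))
p=ray(d,[[304,185.5],[340.5,185]],0);print(p.round(4),p.mean(0))
p=ray(d,[[301,355],[339,355]],.038);print(p.round(4),p.mean(0))
cv2.imwrite('pics/c2.png',cv2.resize(d['frame'][170:370,270:420,::-1],None,fx=3,fy=3,interpolation=2))
```

```text
[[0.4404 0.0497 0.034 ]
 [0.4876 0.075  0.034 ]] [0.46399845 0.06232654 0.034     ]
[[0.4449 0.0498 0.    ]
 [0.4885 0.0733 0.    ]] [0.46667102 0.06152425 0.        ]
[[ 0.5538 -0.1726  0.038 ]
 [ 0.6035 -0.1468  0.038 ]] [ 0.57867868 -0.15968108  0.038     ]
```

View pics/c2.png

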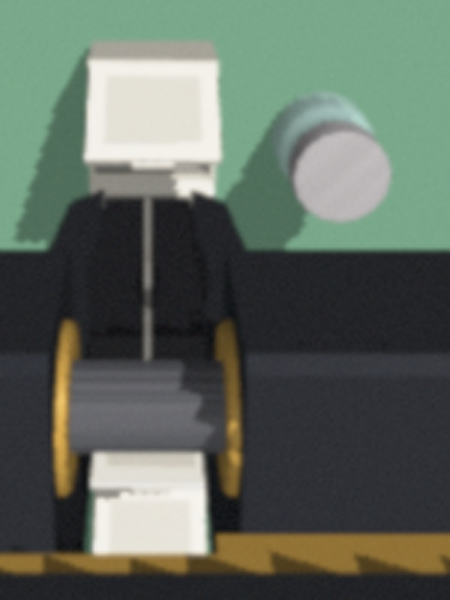

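>>> jog_arm([
  [-1,0,0.2,4,0],
  [-1,0,0.2,9,0],
  [-1,0,0.2,14,0],
  [-1,0,0.2,17,0],
  [-1,0,0.2,19,0],
  [-1,0,0.2,19.8,0],
  [-1,0,0.2,19.8,0],
  [-1,0,0.2,19.8,0],
])

```text
time_s: 2.78
tool_pos: [0.4543, 0.0787, 0.0527]
tcp_rot: [0.519, 0.855, 0.0, 0.001]
force: [-0.4, 0.2, -0.2]
gripper_width: 0.004
grip_force: 0.0
```

>>> jog_arm([
  [-1,-0.2,0,0.1,0],
  [-1,-0.6,0,0.1,0],
  [-1,-1.0,0,0.1,0],
  [-1,-1.5,0,0.1,0],
  [-1,-2.0,0,0.1,0],
  [-1,-2.5,0,0.1,0],
  [-1,-3.0,0,0.1,0],
  [-1,-3.5,0,0.1,0],
  [-1,-4.0,0,0.1,0],
  [-1,-4.5,0,0.1,0],
  [-1,-5.0,0,0.1,0],
  [-1,-5.5,0,0.1,0],
  [-1,-6.0,0,0.1,0],
  [-1,-6.5,0,0.1,0],
])

```text
time_s: 4.53
tool_pos: [0.4836, 0.0206, 0.0507]
tcp_rot: [0.519, 0.855, 0.0, -0.0]
force: [0.3, -0.3, 0.1]
gripper_width: 0.004
grip_force: 0.0
```

Run:
```python
from h import *
d=grab('top','top2');e=grab('scene','sc2')
o=robot.get_obs();print(o['time_s'],o['tool_pos'],o['force'])
a=cv2.resize(d['frame'][130:225,300:430,::-1],(780,570))
b=cv2.resize(e['frame'][190:270,220:345,::-1],(780,499))
cv2.imwrite('pics/c3.png',cv2.resize(np.vstack([a,b]),(437,599)))
```

```text
4.625 [0.48390176 0.02036677 0.05079554] [-0.13869358 -0.09359603 -0.54268618]
```

View pics/c3.png

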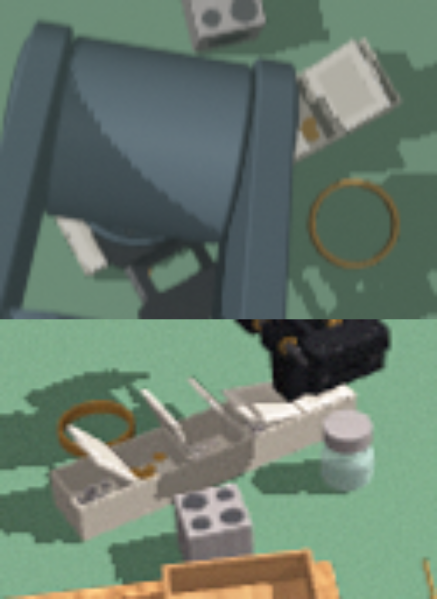

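>>> jog_arm([
  [-1,-0.4,0,0,0],
  [-1,-0.9,0,0,0],
  [-1,-1.4,0,0,0],
  [-1,-1.9,0,0,0],
  [-1,-2.4,0,0,0],
  [-1,-2.9,0,0,0],
  [-1,-3.4,0,0,0],
  [-1,-3.9,0,0,0],
  [-1,-4.4,0,0,0],
  [-1,-4.9,0,0,0],
  [-1,-5.4,0,0,0],
  [-1,-5.9,0,0,0],
  [-1,-6.4,0,0,0],
  [-1,-6.9,0,0,0],
  [-1,-7.4,0,0,0],
  [-1,-7.9,0,0,0],
  [-1,-8.4,0,0,0],
  [-1,-8.9,0,0,0],
  [-1,-9.4,0,0,0],
  [-1,-9.9,0,0,0],
])

```text
time_s: 7.12
tool_pos: [0.5293, -0.0673, 0.0507]
tcp_rot: [0.519, 0.855, 0.0, -0.0]
force: [-1.3, 1.0, 1.0]
gripper_width: 0.003
grip_force: 0.7
```

Run:
```python
from h import *
e=grab('scene','sc3')
o=robot.get_obs();print(o['time_s'],o['tool_pos'],o['force'])
cv2.imwrite('pics/c4.png',cv2.resize(e['frame'][180:270,220:345,::-1],(780,560)))
```

```text
7.175 [ 0.529616   -0.06776138  0.0508378 ] [ 0.83480036 -0.538438    0.10705283]
```

View pics/c4.png

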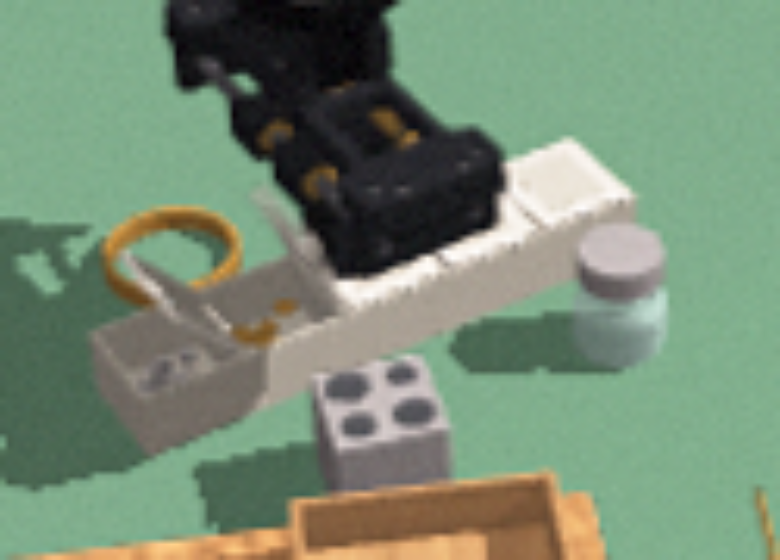

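Lids 1–3 are flat, 4 and 5 still stand at about (290,240) and (180,300) in the crop, and the organiser has not moved. I'll carry on.

>>> jog_arm([
  [-1,-0.4,0,0,0],
  [-1,-0.9,0,0,0],
  [-1,-1.4,0,0,0],
  [-1,-1.9,0,0,0],
  [-1,-2.4,0,0,0],
  [-1,-2.9,0,0,0],
  [-1,-3.4,0,0,0],
  [-1,-3.9,0,0,0],
  [-1,-4.4,0,0,0],
  [-1,-4.9,0,0,0],
  [-1,-5.4,0,0,0],
  [-1,-5.9,0,0,0],
  [-1,-6.4,0,0,0],
  [-1,-6.9,0,0,0],
  [-1,-7.4,0,0,0],
  [-1,-7.9,0,0,0],
  [-1,-8.4,0,0,0],
  [-1,-8.9,0,0,0],
  [-1,-9.4,0,0,0],
  [-1,-9.9,0,0,0],
])

```text
time_s: 9.68
tool_pos: [0.5749, -0.1552, 0.0507]
tcp_rot: [0.519, 0.855, -0.0, -0.0]
force: [-0.1, -0.4, -0.2]
gripper_width: 0.006
grip_force: 0.0
```

>>> jog_arm([
  [-1,-0.5,0,0,0],
  [-1,-1.0,0,0,0],
  [-1,-1.5,0,0,0],
  [-1,-2.0,0,0,0],
  [-1,-2.3,0,0,0],
  [-1,-2.3,0,-1,0],
  [-1,-2.3,0,-4,0],
  [-1,-2.3,0,-8,0],
  [-1,-2.3,0,-13,0],
  [-1,-2.3,0,-18,0],
  [-1,-8,0,-20,0],
  [-1,-13,0,-20,0],
  [-1,-18,0,-20,0],
  [-1,-18,0,-20,0],
  [-1,-18,0,-20,0],
  [-1,-18,0,-20,0],
])

```text
time_s: 11.68
tool_pos: [0.6576, -0.3132, 0.2515]
tcp_rot: [0.519, 0.855, 0.0, 0.0]
force: [-0.3, -0.3, 0.6]
gripper_width: 0.002
grip_force: 0.0
```

Run:
```python
from h import *
e=grab('scene','sc4');d=grab('top','top4')
o=robot.get_obs();print(o['time_s'],o['tool_pos'],o['force'])
a=cv2.resize(d['frame'][130:225,300:430,::-1],(780,570))
b=cv2.resize(e['frame'][180:270,220:345,::-1],(780,560))
cv2.imwrite('pics/c5.png',cv2.resize(np.vstack([a,b]),(414,599)))
```

```text
11.775 [ 0.65773947 -0.31337743  0.2515972 ] [-0.03172031 -0.20949192  0.51025428]
```

View pics/c5.png

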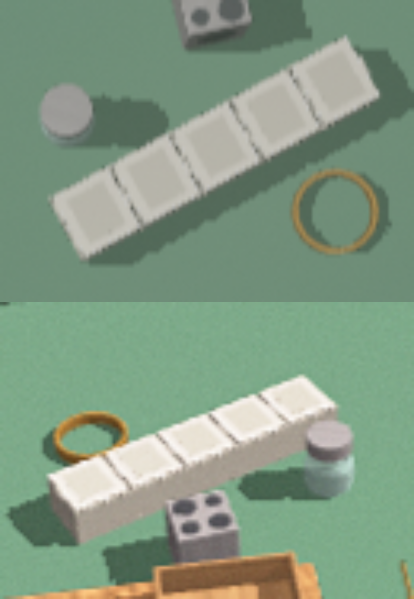

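All five lids lie flat, the neighbours are in place, and the arm is clear.

```bash
python3 -c "
from cell import close_job
print(close_job())"
```

```text
the job is handed in; nothing more can be done
None
```

All five lids are shut, closed in a single light sweep from box one to box five; the organiser and the things beside it look unmoved in the last pictures, the arm is clear, and I handed the job in at about 12 s.

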